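# Set the length stop on the slotted strut rail

## Robot

A 6-joint arm with a two-finger parallel gripper is mounted at the origin on a cart in front of the work surface, level with it; the furniture and walls round the work are solid. World frame = base frame: x ahead of the robot, y to its left, z up, the work surface at z = 0. Lengths are in m, angles in degrees, forces in N, time in s.
With the tool pointing down it reaches from about 0.275 to 0.75 m from the base axis. Payload 10.2 kg.
Tool frame: the origin (TCP) lies on the centre line of the jaws, within the pads' length; the fingertips stand 17 mm ahead of it and the grasp point (between the pads) lies 2 mm behind it; z points along the fingers, y is the line along which they close (so a half turn about z gives the same grasp; the last joint's range is limited). The gripper opens to 88 mm and grips with 3 to 60 N. Pads are 18 mm wide; open, the fingers measure 123 mm over their backs; the gripper's body (75 mm by 187 mm) begins 45 mm behind the grasp point.
Start: joints at [64.32, 17.928, 85.812, -0, 76.261, -12.8], TCP at [0.117, 0.512, 0.256] pointing down, gripper open.
Joint ranges: [-168.41, 168.41], [-55.51, 124.54], [10.69, 146.95], [-70.63, 250.63], [1, 178], [-165.06, 165.06]. Speed limits (degrees/s): [136.94, 136.94, 172.46, 180, 180, 180].

## Interface

Orientations are given as a 3x3 rotation matrix whose columns are the frame's x, y, z axes.
In Python, from workcell import env gives the robot as it stands. The module is installed in compiled form; this text tells all that it offers.
- The arm moves only by the shell command python3 -m crank 'ROWS'. ROWS is JSON, a list that holds one entry, the list of rows, each a list of 7 numbers: the closure, from -1 (fully open) to 1 (shut), then the shift along the tool's x, y, z each as a share of 200 mm, from -1 to 1, then the turn, a rotation vector about the tool's x, y, z each as a share of 180 degrees, from -1 to 1. In form: [[[jaw, x, y, z, ax, ay, az], ...]]. A call has 1 to 12 rows; each row shifts and turns the commanded pose from where the row before left it, along the tool's axes as they then stand; what a row does not reach is not made up. A row lasts 1/12 s, in which the tool goes at most 41.7 mm and 7.16 degrees, less where a joint would pass 70% of its speed; a pose out of reach is approached as far as the arm can. A call with a number of a shift or a turn outside -1 to 1 is refused whole. A call with a gripper value outside its range is refused whole. The fingers move at their own pace and stop on an object; the grip force is fixed at half the most. Time passes only in rows, so rows that do not move let the fingers close. It gives the time, the measured TCP pose, the force, the opening and the grip force at its end, in the units of the state.
- env.get_obs(): the state, without advancing time (a new reading comes with each control period).
- env.snapshot(name): name is "side" or "top" or "wrist"; returns a dict with "img" (480x640x3 uint8, red, green, blue), "fx", "fy", "cx", "cy" (pixels), "eye" and "attitude" of the camera in the world. Camera axes: x right, y up, looking along -z (the intrinsics and any distortion apply to the point x, -y, -z); pixel columns grow to the right and rows downward; lengths in m; the calibration is good to about 2 mm. A picture is of the moment at which its call begins. There is no depth.
- env.sign_off(): hands the job in; it is judged then, once.
The state is a dict: "t": time; "joint_pos": joint angles; "qvel": joint speeds; "joint_efforts": joint torques, N m; "tcp_pos": TCP position; "ee_rot": TCP orientation; "contact_force": force on the tool from outside, world axes, zero at the start; "torque": the same for the moment, N m; "finger_gap": opening from 0.0 (shut) to 1.0 (fully open); "gripper_force": force on a finger pad.
Only numpy, scipy, OpenCV 4.12 (cv2) and the standard library are available. Lean on these libraries where they do the work, as an engineer would, in place of code of your own. Each camera call takes 0.05 s, during which the arm holds its last target. There are 200 camera calls.

## Task

Set the sliding stop of the handle-cutting rail. Take the hammer-head bolt from the parts tray (not the hex bolt, which cannot catch; leave that standing in the tray), lower its head lengthways into the strut's slot at the scribed line, and turn it a quarter turn clockwise, seen from above, so that the head catches crosswise under both lips. Then lower the loose angle bracket over the upright stud so that its foot lies flat and square on the strut, upright leg towards the fixed stop and foot pointing away from it, and leave bolt and bracket standing there on the line.

Things in the scene. Friction and masses are not known exactly. Their poses are not given: they have to be found in the camera images.
- rail: Fixed plywood board 350 x 100 x 12 mm with a bright slotted strut along its middle (320 long, 41 wide, top 33 mm above the bench), ends capped. Origin: centre of the board's underside; x along the slot, z up. A fixed angle bracket, like the loose one, is bolted on at the -x end: leg's working face at x = -95 mm, foot towards -x, leg's top at z = 88 mm.
- line (a point): Middle of the slot at the scribed line (thin dark line across both lips, the strut's sides and the board), level with the strut's top, 85 mm from the rail's origin along its +x; axes as the rail's. The bolt belongs here. Slot 22 mm wide, lips rounded, their lower edges 6 mm below this point; the channel under them is 36 mm wide, its floor 18.5 mm below this point.
- tbolt_mid (a point): Centre, 35 mm up, of the loose hammer-head bolt (70 mm tall, 0.09 kg) standing on its head in the parts tray (black, 75 x 130, floor 2 mm thick, walls 16 mm high). x along the head's length, z up the stud. Stud 10 mm diameter; its top 26 mm have two milled flats, 8 mm apart, facing +y and -y: grip there, closing along y. A half turn about z changes nothing.
- tbolt_foot (a point): The same bolt, same axes: centre of the underside of its head. Head: steel, 33 mm long (x), 19 wide (y), 10 thick. Two opposite corners are rounded, so in the channel it turns only clockwise seen from above, and its square corners stop it a little past the quarter turn. Resting on the channel floor this point is 14.5 mm above the bench.
- hexbolt_mid (a point): Centre, 35 mm up, of a plain hex-head bolt (10 mm diameter, 70 mm tall, head 17 mm across) standing on its head in the same tray, 60 to 72 mm from the hammer-head bolt. Not needed; it must not be knocked over or taken out.
- stop_grip (a point): In the upright leg of the loose angle bracket (bright steel, 40 mm wide, 5 thick, 0.17 kg, standing on its foot on the bench): mid-width, mid-thickness, 40 mm above the foot's underside, 15 mm below the leg's top. x along the foot from leg to free end, y across the width, z up. Foot 60 mm long from the leg's -x face. Grip the leg across its width (y) or thickness (x).
- stop_hole (a point): Centre, at the underside of the foot, of the bracket's 14 mm bolt hole: 35.5 mm in +x from stop_grip and 40 mm below it, with 28 mm between the leg's inner face and a stud in the hole. Same axes.
There are look-alikes about, which are no part of the job. Of the things that look like the part that bears stop_grip, the largest one is meant.

How it is judged:
By the outcome, as a careful person would: the job done as asked, in the order asked, and still so for the second after the job is handed in, with the robot touching nothing.
It also fails if it takes over 69 s, if anything falls off the work surface, if the arm or the gripper's body presses on something with over 40 N, if the wrist force passes 120 N, or if a joint passes its speed limit or range.

## Working session

There is one attempt and no reset: what is moved stays moved. The work goes in short steps, Python scripts to look and compute and a shell command to move; the robot and the scene stay as the last step left them, time stands still between calls to the robot, and variables do not carry over. Pictures are saved under pics/ and viewed, at most 10 in all, crops included, and the job is handed in when it is done.

```bash
mkdir -p pics; cat > h.py <<'E'
import numpy as np, cv2
from workcell import env
def snap(n):
    s=env.snapshot(n); s['R']=np.array(s['attitude']).reshape(3,3); s['e']=np.array(s['eye']); return s
def save(s,f,crop=None,size=None):
    im=s['img'][:,:,::-1]
    if crop: a,b,c,d=crop; im=im[b:d,a:c]
    if size: im=cv2.resize(im,size,interpolation=cv2.INTER_CUBIC)
    cv2.imwrite('pics/'+f,im)
def ray(s,u,v):
    d=np.array([(u-s['cx'])/s['fx'],-(v-s['cy'])/s['fy'],-1.]); return s['R']@d
def onz(s,u,v,z):
    d=ray(s,u,v); return s['e']+d*(z-s['e'][2])/d[2]
def proj(s,p):
    q=s['R'].T@(np.array(p)-s['e']); return np.array([s['cx']+s['fx']*q[0]/-q[2], s['cy']-s['fy']*q[1]/-q[2]])
E
python3 - <<'E'
from h import *
for n in ['side','top','wrist']:
    s=snap(n); save(s,n+'0.png'); print(n,{k:s[k] for k in s if k not in('img','R','e')})
o=env.get_obs(); print(o)
E
```

```text
side {'fx': 447.08338496304054, 'fy': 447.08338496304054, 'cx': 319.49886540707314, 'cy': 233.59360055712594, 'eye': array([ 0.239237  , -1.05332676,  0.43301269]), 'attitude': array([[ 0.95514009,  0.11763828, -0.27178785],
       [-0.2957298 ,  0.42797828, -0.85403658],
       [ 0.01585191,  0.89610035,  0.44356835]])}
top {'fx': 520.9530593025657, 'fy': 520.9530593025657, 'cx': 319.68111400314666, 'cy': 243.83881033912775, 'eye': array([ 0.27552164, -0.34099742,  1.2261751 ]), 'attitude': array([[-0.00918591,  0.9835169 , -0.18058272],
       [-0.99990553, -0.00718783,  0.01171591],
       [ 0.01022479,  0.18067328,  0.98349002]])}
wrist {'fx': 363.8884328309027, 'fy': 363.8884328309027, 'cx': 320.57249772136953, 'cy': 236.38859263570112, 'eye': array([0.04253005, 0.52875551, 0.38396589]), 'attitude': array([[ 0.22360483, -0.93135054, -0.28737962],
       [ 0.97467922,  0.21331934,  0.06704684],
       [-0.00114048, -0.29509494,  0.95546726]])}
{'t': 0.15, 'joint_pos': array([ 6.43223432e+01,  1.79537832e+01,  8.58408225e+01,  4.76968375e-04,
        7.62615317e+01, -1.28017104e+01]), 'qvel': array([ 0.07298063, -0.10385996, -0.22080224, -0.019664  , -0.08445337,
       -0.06209124]), 'joint_efforts': array([ 2.55671010e-03, -4.02302170e+01, -2.52318102e+01,  6.95140008e-02,
        3.43674270e-02, -1.15947887e-04]), 'tcp_pos': array([0.11695034, 0.51165238, 0.25529826]), 'ee_rot': array([[-9.74854342e-01,  2.22842602e-01, -4.31835015e-04],
       [ 2.22842907e-01,  9.74853971e-01, -8.79520811e-04],
       [ 2.24981373e-04, -9.53636052e-04, -9.99999520e-01]]), 'contact_force': array([ 0.43811019, -0.37622173, -0.45261242]), 'torque': array([-0.0339594 ,  0.03207534, -0.02467257]), 'gripper_force': 0.0, 'finger_gap': 1.0002537798507238}
```

View pics/top0.png

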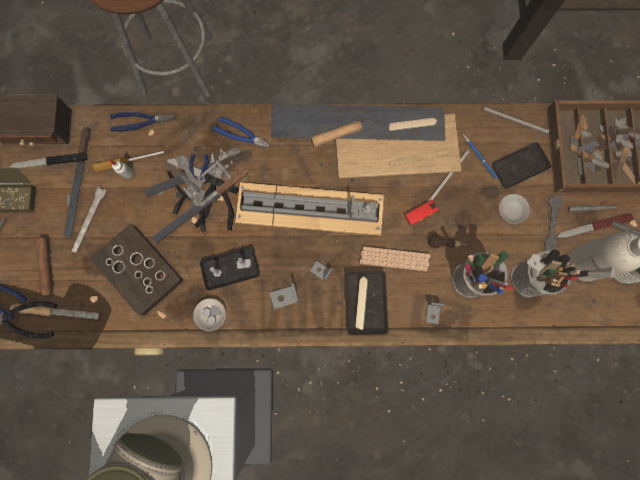

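View pics/side0.png

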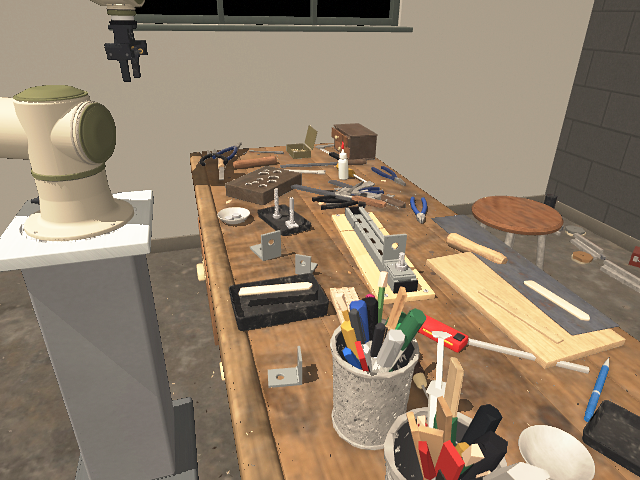

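The top view shows the rail at (310,208), fixed stop at its right end (about 365,207) and scribed line near (275,200). The two bolts stand in the black tray at about (215,268) and (244,262). Three loose brackets stand at (284,295), (320,269) and (433,312), and (284,295) looks largest. I'll confirm with an enlarged crop.

```bash
python3 - <<'E'
from h import *
s=snap('top'); im=s['img']
a=cv2.resize(im[240:325,195:345],(800,453),interpolation=cv2.INTER_CUBIC)
cv2.imwrite('pics/c1.png',a[:,:,::-1])
for p in [(215,268),(244,262),(284,297),(320,269),(433,312)]: print(p,onz(s,*p,0.0).round(3))
for p in [(236,228),(243,184),(382,193),(380,235)]: print(p,onz(s,*p,0.012).round(3))
for p in [(276,191),(273,222)]: print(p,onz(s,*p,0.033).round(3))
E
```

```text
(215, 268) [ 0.444 -0.107  0.   ]
(244, 262) [ 0.458 -0.175  0.   ]
(284, 297) [ 0.374 -0.271  0.   ]
(320, 269) [ 0.44  -0.356  0.   ]
(433, 312) [ 0.336 -0.62   0.   ]
(236, 228) [ 0.538 -0.157  0.012]
(243, 184) [ 0.647 -0.171  0.012]
(382, 193) [ 0.622 -0.507  0.012]
(380, 235) [ 0.519 -0.499  0.012]
(276, 191) [ 0.623 -0.253  0.033]
(273, 222) [ 0.547 -0.246  0.033]
```

View pics/c1.png

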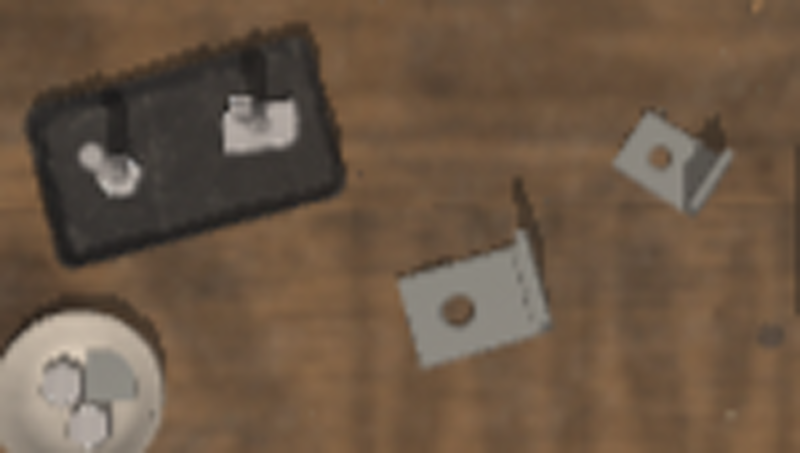

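Candidates: the brackets at (284,295), (320,269) and (433,312). The crop shows (284,295) is clearly larger than (320,269), and (433,312) is smaller in the top view as well. The largest, at (284,295), is meant. Its foot points image-left (world +y) with the leg at the right. In the tray, the bolt with the rectangular head at (244,263) is the hammer-head, and the hexagonal one at (216,272) stays put. Next I go above the bolt.

```bash
cat >> h.py <<'E'
def to(target, yawx=None):
    """shares (tool axes) from the measured pose to TCP target; yawx = wanted world yaw of tool x"""
    o=env.get_obs(); R=np.array(o['ee_rot']); d=R.T@(np.array(target)-o['tcp_pos'])/0.2
    y=np.degrees(np.arctan2(R[1,0],R[0,0])); print('t %.2f'%o['t'],'tcp',np.round(o['tcp_pos'],4),'yawx %.2f'%y,'tilt',R[:2,2].round(4),'shares',d.round(4), 'turn',None if yawx is None else round(((y-yawx+180)%360-180)/180,4))
E
python3 -m crank '[[[-1,-0.121,-0.1485,0,0,0,0],[-1,-0.121,-0.1485,0,0,0,0],[-1,-0.121,-0.1485,0,0,0,0],[-1,-0.121,-0.1485,0,0,0,0],[-1,-0.121,-0.1485,0,0,0,0],[-1,-0.121,-0.1485,0,0,0,0],[-1,-0.121,-0.1485,0,0,0,0],[-1,-0.121,-0.1485,0,0,0,0],[-1,-0.121,-0.1485,0,0,0,0],[-1,-0.121,-0.1485,0,0,0,0]]]'
python3 -m crank '[[[-1,-0.121,-0.1485,0,0,0,0],[-1,-0.121,-0.1485,0,0,0,0],[-1,-0.121,-0.1485,0,0,0,0],[-1,-0.121,-0.1485,0,0,0,0],[-1,-0.121,-0.1485,0,0,0,0],[-1,-0.121,-0.1485,0,0,0,0],[-1,-0.121,-0.1485,0,0,0,0],[-1,-0.121,-0.1485,0,0,0,0],[-1,-0.121,-0.1485,0,0,0,0],[-1,-0.121,-0.1485,0,0,0,0]]]'
python3 -m crank '[[[-1,0,0,0,0,0,0.0389],[-1,0,0,0,0,0,0.0389],[-1,0,0,0,0,0,0.0389],[-1,0,0,0,0,0,0.0389],[-1,0,0,0,0,0,0.0389],[-1,0,0,0,0,0,0.0389],[-1,0,0,0,0,0,0.0389],[-1,0,0,0,0,0,0.0389],[-1,0,0,0,0,0,0.0389],[-1,0,0,0,0,0,0.0389],[-1,0,0,0,0,0,0],[-1,0,0,0,0,0,0]]]'
python3 - <<'E'
from h import *
to([0.458,-0.175,0.25],97)
s=snap('wrist'); np.save('w1.npy',s['img']); save(s,'w1.png'); print(proj(s,[.458,-.175,0]),proj(s,[.458,-.175,0.072]))
E
```

```text
t: 1.03
tcp_pos: [0.2869, 0.1666, 0.2558]
ee_rot: [[-0.975, 0.223, 0.001], [0.223, 0.975, 0.0], [-0.001, 0.0, -1.0]]
contact_force: [1.1, 0.1, 0.3]
finger_gap: 1.0
gripper_force: 0.0
t: 1.87
tcp_pos: [0.4568, -0.1771, 0.2555]
ee_rot: [[-0.975, 0.223, -0.0], [0.223, 0.975, 0.0], [0.0, 0.0, -1.0]]
contact_force: [1.1, 0.3, -0.2]
finger_gap: 1.001
gripper_force: 0.0
t: 2.87
tcp_pos: [0.4564, -0.1751, 0.2556]
ee_rot: [[-0.127, 0.992, -0.0], [0.992, 0.127, 0.0], [0.0, -0.0, -1.0]]
contact_force: [0.2, 0.5, 0.4]
finger_gap: 1.001
gripper_force: 0.0
t 2.87 tcp [ 0.4564 -0.1751  0.2556] yawx 97.31 tilt [-0.0002  0.0001] shares [-0.0003  0.008   0.0281] turn 0.0017
[322.09813747 198.69453571] [322.44083839 214.69247651]
```

View pics/w1.png

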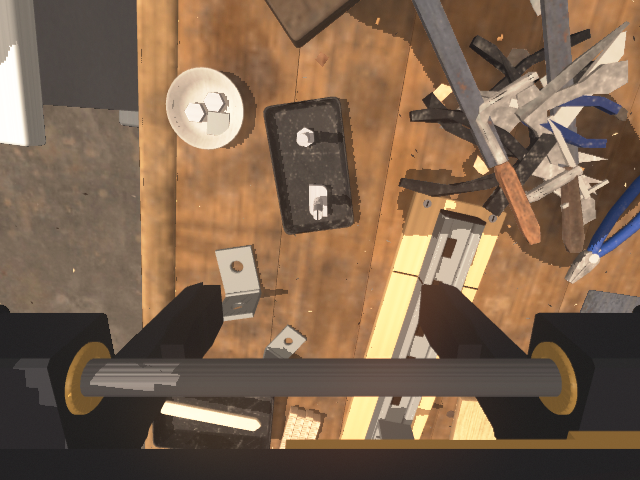

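The wrist view shows the hammer-head bolt at (318,202), the hex bolt at (305,137), the big bracket at (237,280) with its hole at (237,267), and the scribed line near (410,272). I'll measure these and view one enlarged composite.

```bash
python3 - <<'E'
from h import *
s=snap('wrist'); im=s['img']
def c(a,b,w,h,k): return cv2.resize(im[b:b+h,a:a+w],None,fx=k,fy=k,interpolation=cv2.INTER_CUBIC)
A=c(290,175,50,60,8); B=c(205,235,65,96,5); C=c(385,200,100,120,5)
H=600; out=np.zeros((H,800,3),np.uint8)
out[:480,:400]=A; B=c(200,235,80,96,5); 
out[:480,400:800]=B
cv2.imwrite('pics/comp.png',out[:,:,::-1])
g=cv2.cvtColor(im,cv2.COLOR_RGB2GRAY)
m=(g[178:226,298:336]>120).astype(np.uint8)
cs,_=cv2.findContours(m,cv2.RETR_EXTERNAL,cv2.CHAIN_APPROX_NONE)
k=max(cs,key=cv2.contourArea); print(cv2.minAreaRect(k+np.array([298,178])),cv2.contourArea(k))
E
```

```text
((318.0, 201.5), (35.0, 18.0), 90.0) 464.0
```

View pics/comp.png

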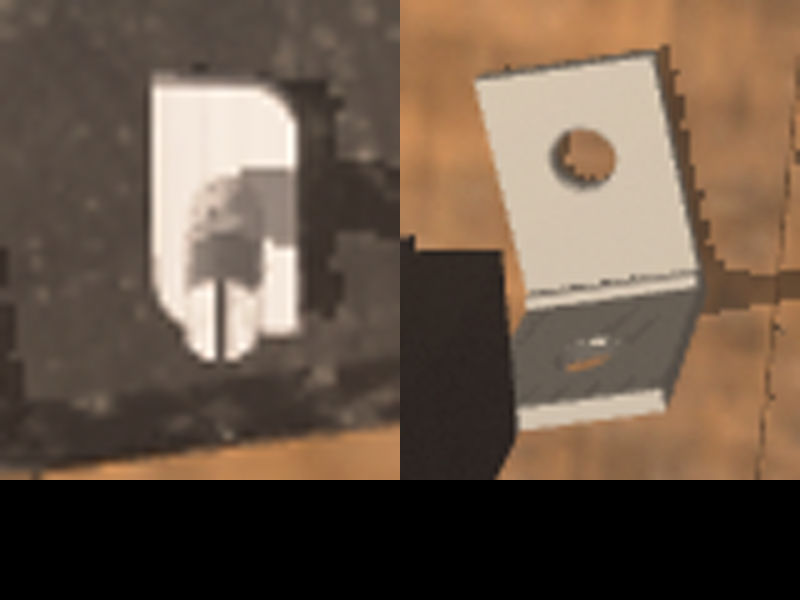

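```bash
python3 - <<'E'
from h import *
s=snap('wrist')
print('studtop',onz(s,317.6,215.2,.072),'head',onz(s,318,200.6,.012))
L=onz(s,238.4,316.8,.055);H=onz(s,236.6,266.6,.005);print('leg',L,'hole',H,np.linalg.norm((H-L)[:2]),np.degrees(np.arctan2(H[1]-L[1],H[0]-L[0])))
a=onz(s,215,251.2,.005);b=onz(s,251,245.4,.005);c=onz(s,260,288.5,.005);d=onz(s,225.5,294.5,.005)
for p,q in((a,b),(b,c),(d,c),(d,a)): print(np.linalg.norm(p-q).round(4),np.degrees(np.arctan2(*(q-p)[1::-1])).round(1))
to([.457,-.175,.255],97.3)
st=onz(s,317.6,215.2,.072); to([st[0],st[1],.060],97.3)
E
```

```text
studtop [ 0.45385532 -0.17602645  0.072     ] head [ 0.45371569 -0.17520253  0.012     ]
leg [ 0.38752202 -0.29573028  0.055     ] hole [ 0.37274672 -0.26261608  0.005     ] 0.03626099538674952 114.04606628148277
0.0407 16.8
0.0524 -74.7
0.0407 17.9
0.0532 105.4
t 3.02 tcp [ 0.4564 -0.1751  0.2557] yawx 97.25 tilt [-0.0001  0.0001] shares [0.0003 0.0029 0.0034] turn -0.0003
t 3.02 tcp [ 0.4564 -0.1751  0.2557] yawx 97.25 tilt [-0.0001  0.0001] shares [-0.0029 -0.0132  0.9784] turn -0.0003
```

```bash

python3 -m crank '[[[-1,-0.003,-0.013,0.124,0,0,0],[-1,0,0,0.124,0,0,0],[-1,0,0,0.124,0,0,0],[-1,0,0,0.124,0,0,0],[-1,0,0,0.124,0,0,0],[-1,0,0,0.124,0,0,0],[-1,0,0,0.124,0,0,0],[-1,0,0,0.124,0,0,0],[-1,0,0,0,0,0,0],[-1,0,0,0,0,0,0]]]'
python3 -m crank '[[[1,0,0,0,0,0,0],[1,0,0,0,0,0,0],[1,0,0,0,0,0,0],[1,0,0,0,0,0,0],[1,0,0,0,0,0,0],[1,0,0,0,0,0,0],[1,0,0,0,0,0,0],[1,0,0,0,0,0,0],[1,0,0,0,0,0,0],[1,0,0,0,0,0,0]]]'
```

```text
t: 3.85
tcp_pos: [0.4537, -0.1759, 0.0572]
ee_rot: [[-0.125, 0.992, -0.001], [0.992, 0.125, 0.001], [0.001, -0.001, -1.0]]
contact_force: [0.6, 0.3, 0.3]
finger_gap: 1.003
gripper_force: 0.0
t: 4.68
tcp_pos: [0.454, -0.1761, 0.0573]
ee_rot: [[-0.124, 0.992, -0.0], [0.992, 0.124, 0.0], [0.0, -0.0, -1.0]]
contact_force: [-0.5, 0.2, -1.5]
finger_gap: 0.266
gripper_force: 0.0
```

```bash

python3 -m crank '[[[1,0,0,0,0,0,0],[1,0,0,0,0,0,0],[1,0,0,0,0,0,0],[1,0,0,0,0,0,0],[1,0,0,0,0,0,0],[1,0,0,0,0,0,0]]]'
python3 -m crank '[[[1,0,0,-0.1,0,0,0],[1,0,0,-0.12,0,0,0],[1,0,0,-0.15,0,0,0],[1,0,0,-0.15,0,0,0],[1,0,0,-0.12,0,0,0],[1,0,0,-0.1,0,0,0],[1,0,0,0,0,0,0]]]'
python3 - <<'E'
from h import *
to([.579,-.253,.19],86)
s=snap('top'); im=s['img']
a=cv2.resize(im[175:245,230:390],(800,350),interpolation=cv2.INTER_CUBIC)
cv2.imwrite('pics/rail.png',a[:,:,::-1])
E
```

```text
t: 5.18
tcp_pos: [0.4539, -0.176, 0.0573]
ee_rot: [[-0.124, 0.992, -0.0], [0.992, 0.124, 0.0], [0.0, -0.0, -1.0]]
contact_force: [-0.6, 0.0, -0.1]
finger_gap: 0.089
gripper_force: 30.0
t: 5.77
tcp_pos: [0.4551, -0.1768, 0.2089]
ee_rot: [[-0.124, 0.992, 0.006], [0.992, 0.124, -0.004], [-0.004, 0.005, -1.0]]
contact_force: [0.1, 0.8, -0.6]
finger_gap: 0.088
gripper_force: 30.0
t 5.77 tcp [ 0.4551 -0.1768  0.2089] yawx 97.11 tilt [ 0.0056 -0.0038] shares [-0.4545  0.5671  0.0996] turn 0.0617
```

View pics/rail.png

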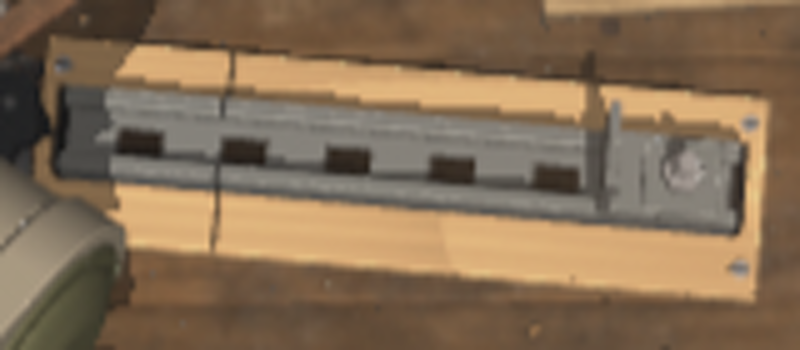

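```bash
python3 - <<'E'
from h import *
s=snap('top')
f=lambda u,v,z=.012: onz(s,230+u/5,175+v/5,z)
a=f(233,52);b=f(213,250);print(a,b,np.linalg.norm(a-b),'mid',(a+b)/2,'rail yaw',np.degrees(np.arctan2(*(a-b)[1::-1]))+90)
c1,c2=f(768,98),f(755,300);t=f(50,38);
print('yaw edges',np.degrees(np.arctan2(*(t-c1)[1::-1])), np.linalg.norm(c1-c2)); mid=(c1+c2)/2
d=(a+b)/2-mid; print('dist from -x end (260)',np.linalg.norm(d),np.degrees(np.arctan2(d[1],d[0])))
m=(a+b)/2; to([m[0],m[1],.17],86.3)
E
```

```text
[ 0.64285926 -0.25262747  0.012     ] [ 0.54493137 -0.24366456  0.012     ] 0.09833720264007793 mid [ 0.59389532 -0.24814601  0.012     ] rail yaw 84.77054266249249
yaw edges 84.6937440810913 0.09987285191829132
dist from -x end (260) 0.2593688788082296 84.3815047635248
t 5.87 tcp [ 0.4539 -0.176   0.205 ] yawx 97.10 tilt [ 0.0002 -0.0001] shares [-0.4446  0.6502  0.1751] turn 0.06
```

```bash

python3 -m crank '[[[1,-0.089,0.13,0,0,0,0],[1,-0.089,0.13,0,0,0,0],[1,-0.089,0.13,0,0,0,0],[1,-0.089,0.13,0,0,0,0],[1,-0.089,0.13,0,0,0,0],[1,0,0,0.08,0,0,0.0345],[1,0,0,0.08,0,0,0.0345],[1,0,0,0.015,0,0,0],[1,0,0,0,0,0,0],[1,0,0,0,0,0,0]]]'
python3 - <<'E'
from h import *
to([.594,-.248,.17],84.7)
s=snap('wrist'); save(s,'w2.png')
R=np.array(env.get_obs()['ee_rot']);p=np.array(env.get_obs()['tcp_pos'])
print('exp foot',proj(s,p+R@[0,0,.055]),'line pt',proj(s,[.594,-.248,.033]),'line ends',proj(s,[.6429,-.2526,.012]),proj(s,[.5449,-.2437,.012]))
E
```

```text
t: 6.7
tcp_pos: [0.5938, -0.2482, 0.1701]
ee_rot: [[0.09, 0.996, -0.001], [0.996, -0.09, 0.0], [0.0, -0.001, -1.0]]
contact_force: [-0.4, 0.0, -0.8]
finger_gap: 0.093
gripper_force: 30.0
t 6.70 tcp [ 0.5938 -0.2482  0.1701] yawx 84.85 tilt [-0.0007  0.0004] shares [0.0011 0.0011 0.0006] turn 0.0009
exp foot [321.21807692 271.51796541] line pt [321.0041853  228.90775424] line ends [381.24920924 222.01575453] [260.50903983 222.00004119]
```

View pics/w2.png

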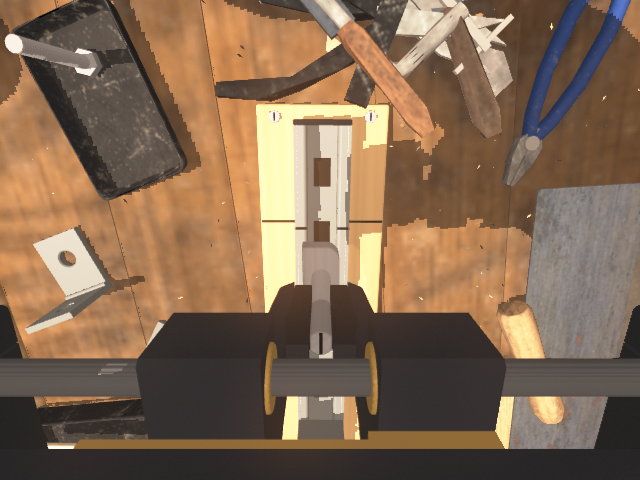

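The bolt hangs at (320,270). The line appears at row 221 on the board and about 228 on the lips, matching the prediction (222, 229). Now the lateral fit, from intensity profiles.

```bash
python3 - <<'E'
from h import *
s=snap('wrist'); g=cv2.cvtColor(s['img'],cv2.COLOR_RGB2GRAY).astype(int)
for r in (145,195,215,224,258): print(r,'|',' '.join(map(str,g[r,256:392])))
im=cv2.resize(s['img'][190:300,250:400],(800,587),interpolation=cv2.INTER_CUBIC); cv2.imwrite('pics/c3.png',im[:,:,::-1])
E
```

```text
145 | 163 244 247 247 247 247 246 245 244 245 244 244 245 245 246 246 247 247 247 246 247 247 246 246 246 246 245 245 246 247 247 247 248 248 247 247 245 229 226 225 225 225 225 225 225 225 220 200 175 140 118 139 141 140 141 140 141 141 140 139 139 139 140 139 220 222 222 223 222 222 222 222 222 222 222 222 222 222 222 221 222 200 214 228 234 222 222 221 221 222 221 244 224 221 211 180 176 175 173 172 169 168 169 170 171 173 172 241 242 243 244 244 244 245 245 188 175 176 174 174 173 174 173 176 174 175 174 174 173 165 106 95 94 91 195 222
195 | 164 164 166 208 246 247 247 247 247 246 245 245 245 245 245 246 246 246 247 247 247 247 247 247 247 246 246 246 245 246 247 247 247 248 248 247 247 244 227 223 223 224 223 223 222 222 224 209 187 158 124 138 139 139 138 138 138 137 137 138 137 137 137 210 220 221 220 220 220 220 220 220 220 220 220 219 220 219 219 219 174 212 226 233 220 220 220 220 219 218 217 139 131 150 172 172 170 166 165 164 163 164 167 168 167 165 164 166 167 167 170 172 172 173 174 173 172 170 168 170 169 169 170 168 169 169 161 121 94 91 90 91 90 89 89 88
215 | 165 1
[... 908 characters left out ...]
6 164 162 160 163 164 166 166 166 164 165 166 168 169 171 169 173 172 172 170 168 169 167 167 166 166 166 167 163 156 110 104 103 100 98 96 93 92 90 89
258 | 158 158 158 160 163 164 224 246 247 247 246 246 245 245 245 244 244 244 245 245 245 246 246 247 247 246 246 246 246 244 245 245 245 246 247 247 246 245 242 223 220 232 221 219 220 219 154 153 153 154 156 156 157 158 159 158 160 158 157 155 158 158 160 161 160 160 159 157 156 156 156 158 159 160 159 157 158 158 157 157 157 156 148 186 214 216 216 215 230 218 215 207 184 182 179 178 175 173 172 175 176 177 177 244 245 243 241 241 242 242 242 242 242 242 242 241 241 240 240 240 240 240 234 204 113 90 101 101 161 162 159 156 151 148 146 142
```

View pics/c3.png

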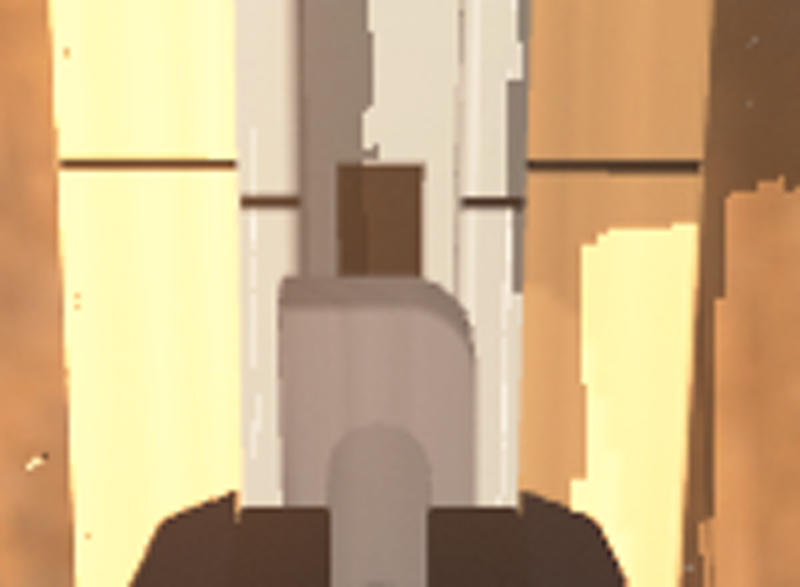

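The head is about 0.6 mm left of slot centre and the line about 0.7 mm further along. I'll correct that and lower the bolt in.

```bash

python3 -m crank '[[[1,0.004,0.003,0.1,0,0,0],[1,0,0,0.1,0,0,0],[1,0,0,0.1,0,0,0],[1,0,0,0.09,0,0,0],[1,0,0,0,0,0,0],[1,0,0,0.02,0,0,0],[1,0,0,0.02,0,0,0],[1,0,0,0,0,0,0]]]'
python3 -c "
from h import *
to([.5945,-.2473,.0695],84.7); print(env.get_obs()['contact_force'],env.get_obs()['torque'])"
```

```text
t: 7.47
tcp_pos: [0.5949, -0.2477, 0.085]
ee_rot: [[0.092, 0.996, 0.001], [0.996, -0.092, -0.001], [-0.001, 0.001, -1.0]]
contact_force: [-0.9, -1.0, -0.5]
finger_gap: 0.092
gripper_force: 30.0
t 7.47 tcp [ 0.5949 -0.2477  0.085 ] yawx 84.70 tilt [ 0.001  -0.0006] shares [ 0.0019 -0.0021  0.0774] turn 0.0
[-0.91604886 -0.95771315 -0.46018966] [-0.06802932  0.11141749  0.00686209]
```

Foot is at 30 mm, inside the slot, without force. Continue down to the channel floor.

```bash

python3 -m crank '[[[1,0,0,0.02,0,0,0],[1,0,0,0.02,0,0,0],[1,0,0,0.02,0,0,0],[1,0,0,0.01,0,0,0],[1,0,0,0,0,0,0],[1,0,0,0,0,0,0]]]'
python3 -c "
from h import *
to([.5945,-.2473,.0695],84.7); print(env.get_obs()['contact_force'],env.get_obs()['torque'])"
```

```text
t: 7.97
tcp_pos: [0.5946, -0.2476, 0.0703]
ee_rot: [[0.093, 0.996, -0.0], [0.996, -0.093, 0.0], [0.0, -0.0, -1.0]]
contact_force: [0.0, 0.7, -0.9]
finger_gap: 0.093
gripper_force: 30.0
t 7.97 tcp [ 0.5946 -0.2476  0.0703] yawx 84.68 tilt [-0.0001  0.    ] shares [ 0.0013 -0.0008  0.0038] turn -0.0001
[ 0.01172306  0.71236626 -0.93989317] [-0.09973158  0.09755684 -0.04496686]
```

```bash

python3 -m crank '[[[1,0,0,0,0,0,0.025],[1,0,0,0,0,0,0.025],[1,0,0,0,0,0,0.025],[1,0,0,0,0,0,0.025],[1,0,0,0,0,0,0.025],[1,0,0,0,0,0,0.025],[1,0,0,0,0,0,0.025],[1,0,0,0,0,0,0.025]]]'
python3 -c "
from h import *
to([.5945,-.2473,.0695],-5.3); print(env.get_obs()['contact_force'],env.get_obs()['torque'])"
```

```text
t: 8.63
tcp_pos: [0.5947, -0.2476, 0.0705]
ee_rot: [[0.663, 0.748, 0.0], [0.748, -0.663, -0.0], [0.0, 0.0, -1.0]]
contact_force: [0.4, -0.5, -1.4]
finger_gap: 0.092
gripper_force: 30.0
t 8.63 tcp [ 0.5947 -0.2476  0.0705] yawx 48.46 tilt [ 0.0002 -0.0001] shares [ 0.0005 -0.0017  0.0049] turn 0.2987
[ 0.41970371 -0.53190693 -1.40789349] [-0.07412121  0.05942763 -0.0451036 ]
```

```bash

python3 -m crank '[[[1,0,0,0,0,0,0.025],[1,0,0,0,0,0,0.025],[1,0,0,0,0,0,0.025],[1,0,0,0,0,0,0.025],[1,0,0,0,0,0,0.025],[1,0,0,0,0,0,0.025],[1,0,0,0,0,0,0.025],[1,0,0,0,0,0,0.025],[1,0,0,0,0,0,0.025],[1,0,0,0,0,0,0.025],[1,0,0,0,0,0,0.025],[1,0,0,0,0,0,0.0237]]]'
python3 -m crank '[[[1,0,0,0.002,0,0,0],[1,0,0,0.002,0,0,0],[1,0,0,0,0,0,0]]]'
python3 -c "
from h import *
to([.5945,-.2473,.0695],-5.3); print(env.get_obs()['contact_force'],env.get_obs()['torque'])"
```

```text
t: 9.63
tcp_pos: [0.5947, -0.2476, 0.0705]
ee_rot: [[0.996, -0.093, 0.0], [-0.093, -0.996, -0.0], [0.0, 0.0, -1.0]]
contact_force: [0.2, 0.2, -0.7]
finger_gap: 0.09
gripper_force: 30.0
t: 9.88
tcp_pos: [0.5947, -0.2476, 0.0696]
ee_rot: [[0.996, -0.087, 0.0], [-0.087, -0.996, -0.0], [0.0, 0.0, -1.0]]
contact_force: [0.2, -0.6, 0.1]
finger_gap: 0.09
gripper_force: 30.0
t 9.88 tcp [ 0.5947 -0.2476  0.0696] yawx -4.96 tilt [ 0.0001 -0.0001] shares [-0.0009 -0.0014  0.0005] turn 0.0019
[ 0.21363374 -0.56856283  0.06218818] [0.02909004 0.14342986 0.03558514]
```

```bash

python3 -m crank '[[[0.3,0,0,0,0,0,0],[0.3,0,0,0,0,0,0],[0.3,0,0,0,0,0,0],[0.3,0,0,0,0,0,0],[0.3,0,0,0,0,0,0],[0.3,0,0,0,0,0,0]]]'
python3 -m crank '[[[0.3,0,0,-0.05,0,0,0],[0.3,0,0,-0.1,0,0,0],[0,0,0,-0.15,0,0,0],[-0.2,0,0,-0.15,0,0,0],[-0.2,0,0,-0.15,0,0,0],[-0.2,0,0,0,0,0,0]]]'
python3 - <<'E'
from h import *
to([.594,-.248,.19],84.7)
s=snap('wrist'); im=cv2.resize(s['img'][190:430,180:460],(700,600),interpolation=cv2.INTER_CUBIC); cv2.imwrite('pics/c4.png',im[:,:,::-1])
print(proj(s,[.5946,-.2476,.0845]),proj(s,[.5946,-.2476,.033]))
E
```

```text
t: 10.38
tcp_pos: [0.5946, -0.2476, 0.0696]
ee_rot: [[0.996, -0.088, 0.0], [-0.088, -0.996, -0.0], [0.0, 0.0, -1.0]]
contact_force: [-0.6, 0.6, 0.7]
finger_gap: 0.353
gripper_force: 0.0
t: 10.88
tcp_pos: [0.5964, -0.2485, 0.197]
ee_rot: [[0.996, -0.088, 0.009], [-0.088, -0.996, -0.006], [0.01, 0.005, -1.0]]
contact_force: [0.9, -0.3, -0.1]
finger_gap: 0.594
gripper_force: 0.0
t 10.88 tcp [ 0.5964 -0.2485  0.197 ] yawx -5.07 tilt [ 0.0093 -0.006 ] shares [-0.0123 -0.0018  0.0349] turn -0.4987
[318.61417761 243.02214002] [318.60557258 224.32016736]
```

View pics/c4.png

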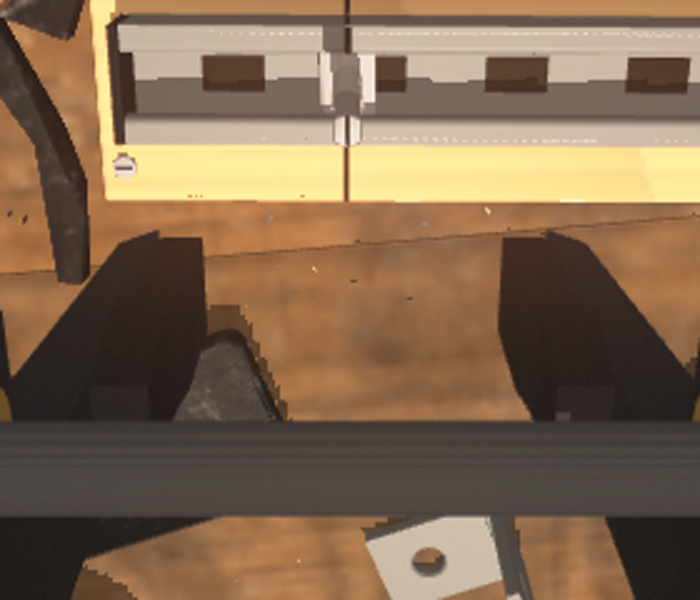

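The stud stands upright on the line (top at about (319,242) in the frame, as predicted), with its head crosswise. Now over to the bracket.

```bash

python3 -m crank '[[[-0.6,-0.174,0.0555,0,0,0,0],[-0.6,-0.174,0.0555,0,0,0,0],[-0.6,-0.174,0.0555,0,0,0,0],[-0.6,-0.174,0.0555,0,0,0,0],[-0.6,-0.174,0.0555,0,0,0,0],[-0.6,-0.174,0.0555,0,0,0,0],[-0.6,0,0,0,0,0,-0.0386],[-0.6,0,0,0,0,0,-0.0386],[-0.6,0,0,0,0,0,-0.0386],[-0.6,0,0,0,0,0,-0.0386],[-0.6,0,0,0,0,0,-0.0386],[-0.6,0,0,0,0,0,-0.0386]]]'
python3 -m crank '[[[-0.6,0,0,0,0,0,-0.0386],[-0.6,0,0,0,0,0,-0.0386],[-0.6,0,0,0,0,0,-0.0386],[-0.6,0,0,0,0,0,-0.0386],[-0.6,0,0,0,0,0,-0.0386],[-0.6,0,0,0,0,0,-0.0386],[-0.6,0,0,0,0,0,-0.0386],[-0.6,0,0,0,0,0,-0.0386],[-0.6,0,0,0,0,0,-0.0386],[-0.6,0,0,0,0,0,-0.0386],[-0.6,0,0,0,0,0,0],[-0.6,0,0,0,0,0,0]]]'
python3 - <<'E'
from h import *
to([.3825,-.2967,.045],106)
s=snap('wrist'); x0,y0=200,170; im=cv2.resize(s['img'][170:350,200:440],(800,600),interpolation=cv2.INTER_CUBIC); cv2.imwrite('pics/c5.png',im[:,:,::-1])
print(proj(s,[.3727,-.2626,.005]),proj(s,[.3825,-.2967,.055]))
E
```

```text
t: 11.93
tcp_pos: [0.3804, -0.2951, 0.189]
ee_rot: [[0.799, 0.601, -0.001], [0.601, -0.799, 0.001], [-0.0, -0.001, -1.0]]
contact_force: [0.6, -0.1, -0.6]
finger_gap: 0.8
gripper_force: 0.0
t: 12.93
tcp_pos: [0.3806, -0.2952, 0.1892]
ee_rot: [[-0.273, 0.962, -0.001], [0.962, 0.273, 0.001], [0.001, -0.0, -1.0]]
contact_force: [0.0, -0.8, -0.5]
finger_gap: 0.8
gripper_force: 0.0
t 12.93 tcp [ 0.3806 -0.2952  0.1892] yawx 105.87 tilt [-0.0005  0.0007] shares [-0.0105  0.0075  0.7208] turn -0.0007
[322.22411208 176.54749336] [322.61529914 232.90833159]
```

View pics/c5.png

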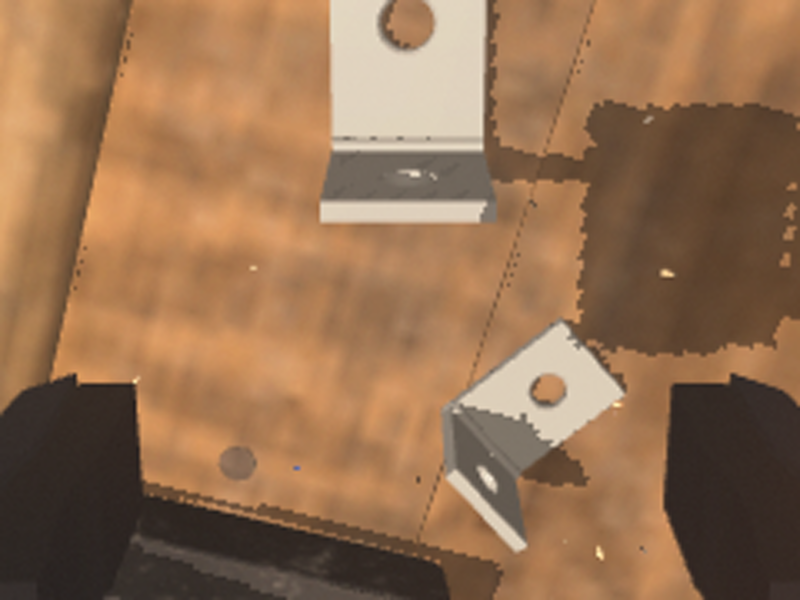

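The hole at (322.4,176.9) and the leg top at (322.1,233.3) match the estimate within 1 px, and the bracket is square to the tool. Grip it across the width.

```bash

python3 -m crank '[[[-0.6,-0.0105,0.0075,0.12,0,0,0],[-0.6,0,0,0.14,0,0,0],[-0.6,0,0,0.14,0,0,0],[-0.6,0,0,0.14,0,0,0],[-0.6,0,0,0.12,0,0,0],[-0.6,0,0,0.0955,0,0,0],[-0.6,0,0,0,0,0,0]]]'
python3 -m crank '[[[1,0,0,0,0,0,0],[1,0,0,0,0,0,0],[1,0,0,0,0,0,0],[1,0,0,0,0,0,0],[1,0,0,0,0,0,0],[1,0,0,0,0,0,0],[1,0,0,0,0,0,0],[1,0,0,0,0,0,0]]]'
python3 -c "
from h import *
to([.3825,-.2967,.2],105.9)"
```

```text
t: 13.57
tcp_pos: [0.3815, -0.2955, 0.0354]
ee_rot: [[-0.274, 0.962, -0.004], [0.962, 0.274, 0.005], [0.006, -0.002, -1.0]]
contact_force: [-0.6, 0.0, 0.1]
finger_gap: 0.797
gripper_force: 0.0
t: 14.23
tcp_pos: [0.3831, -0.2974, 0.0392]
ee_rot: [[-0.277, 0.961, 0.001], [0.961, 0.277, -0.001], [-0.001, 0.001, -1.0]]
contact_force: [-0.9, 1.2, 6.3]
finger_gap: 0.446
gripper_force: 30.0
t 14.23 tcp [ 0.3831 -0.2974  0.0392] yawx 106.08 tilt [ 0.0009 -0.0012] shares [ 0.0029 -0.0014 -0.804 ] turn 0.001
```

```bash

python3 -m crank '[[[1,0,0,-0.1,0,0,0],[1,0,0,-0.15,0,0,0],[1,0,0,-0.15,0,0,0],[1,0,0,-0.15,0,0,0],[1,0,0,-0.15,0,0,0],[1,0,0,-0.104,0,0,0],[1,0,0,0,0,0,0.03],[1,0,0,0,0,0,0.03],[1,0,0,0,0,0,0.03],[1,0,0,0,0,0,0.029],[1,0,0,0,0,0,0],[1,0,0,0,0,0,0]]]'
python3 -c "
from h import *
to([.5914,-.283,.2],84.7)"
```

```text
t: 15.23
tcp_pos: [0.3827, -0.2969, 0.1991]
ee_rot: [[0.09, 0.996, -0.0], [0.996, -0.09, 0.0], [0.0, -0.0, -1.0]]
contact_force: [0.5, -0.9, -1.2]
finger_gap: 0.443
gripper_force: 30.0
t 15.23 tcp [ 0.3827 -0.2969  0.1991] yawx 84.81 tilt [-0.0003  0.0003] shares [ 0.1634  1.0332 -0.0046] turn 0.0006
```

No picture views are left, so I measure numerically: the hole's place in the hand, seen now against brown wood.

```bash
python3 - <<'E'
from h import *
s=snap('wrist'); o=env.get_obs();R=np.array(o['ee_rot']);p=np.array(o['tcp_pos'])
T=lambda v:p+R@np.array(v)
for z in (.033,.038): print('pred hole z',z,proj(s,T([.0355,0,z])))
g=s['img'].astype(int); 
u,v=map(int,proj(s,T([.0355,0,.033])))
b=g[:,:,2]; 
m=(b[v-45:v+50,u-70:u+70]>np.percentile(b[v-45:v+50,u-70:u+70],50)*0+130).astype(np.uint8)
cs,h=cv2.findContours(m,cv2.RETR_CCOMP,cv2.CHAIN_APPROX_NONE)
for c,hh in zip(cs,h[0]):
    a=cv2.contourArea(c)
    if a>100: print('hole' if hh[3]>=0 else 'outer',a,np.round(cv2.minAreaRect(c)[0]+np.array([u-70,v-45]),1),np.round(cv2.minAreaRect(c)[1:][0],1),cv2.minAreaRect(c)[2], np.array(cv2.boundingRect(c))+[u-70,v-45,0,0])
for k in range(-40,50,6): print(v+k,''.join('#' if x>130 else '.' for x in b[v+k,u-60:u+60:1]))
E
```

```text
pred hole z 0.033 [320.7234369  217.44882576]
pred hole z 0.038 [320.71509394 214.84464343]
outer 284.5 [379.9 257.5] [16.  29.1] 32.00538635253906 [366 242  24  25]
outer 1605.0 [319.5 183.5] [23. 89.] 90.0 [275 172  90  24]
177 ...............##########################################################################################...............
183 ................#########################################################################################...............
189 ................##############...............................############################################...............
195 ................................................................................................#########...............
201 ........................................................................................................................
207 ........................................................................................................................
213 ........................................................................................................................
[... 300 characters left out ...]
...........................................................................
237 ........................................................................................................................
243 ........................................................................................................................
249 ....................................................................................................................####
255 ................................................................................................................########
261 .............................................................................................................###########
```

```bash
python3 - <<'E'
from h import *
s=snap('wrist'); o=env.get_obs();R=np.array(o['ee_rot']);p=np.array(o['tcp_pos'])
T=lambda v:p+R@np.array(v)
print('foot end corners pred',[proj(s,T([.0575,y,.033])).round(1) for y in(-.02,.02)],[proj(s,T([.0575,y,.038])).round(1) for y in(-.02,.02)])
g=s['img'].astype(float); r=g[:,:,2]/(g[:,:,0]+1)
m=(r[165:275,250:390]>0.72).astype(np.uint8)
cs,h=cv2.findContours(m,cv2.RETR_CCOMP,cv2.CHAIN_APPROX_NONE)
for c,hh in zip(cs,h[0]):
    a=cv2.contourArea(c)
    if a>100: print('hole' if hh[3]>=0 else 'outer',a,np.array(cv2.boundingRect(c))+[250,165,0,0], np.round(cv2.fitEllipse(c)[0]+np.array([250,165]),1))
for k in range(168,270,4): print(k,''.join('#' if x else '.' for x in m[k-165,15:130]), g[k,320].astype(int))
E
```

```text
foot end corners pred [array([275.3, 168.8]), array([366.2, 168.8])] [array([276.6, 167.5]), array([364.9, 167.5])]
outer 9666.0 [275 166 115 109] [326. 223.]
hole 681.0 [304 199  33  30] [320.1 213.2]
168 ..........##########################################################################################............... [233 221 202]
172 ..........##########################################################################################............... [232 221 200]
176 ...........#########################################################################################............... [232 221 200]
180 ...........#########################################################################################............... [232 220 200]
184 ...........#########################################################################################............... [231 220 200]
188 ...........#########################################################################################............... [222 208 189]
192 ............##############################################################################
[... 1885 characters left out ...]
............#### [133 122 112]
252 ..............####################################################################################...........###### [132 122 111]
256 ..............####################################################################################........######### [132 122 111]
260 ..............###################################################################################.......########### [131 122 112]
264 ...............##################################################################################....############## [130 121 111]
268 ...............##################################################################################..################ [131 122 112]
```

The hole sits about 36 mm ahead of the TCP, centred laterally. Move over the stud, coming down to just above it.

```bash

python3 -m crank '[[[1,0.0266,0.1722,0,0,0,0],[1,0.0266,0.1722,0,0,0,0],[1,0.0266,0.1722,0,0,0,0],[1,0.0266,0.1722,0,0,0,0],[1,0.0266,0.1722,0,0,0,0],[1,0.0266,0.1722,0,0,0,0.0006],[1,0,0,0.1,0,0,0],[1,0,0,0.1,0,0,0],[1,0,0,0.08,0,0,0],[1,0,0,0.02,0,0,0],[1,0,0,0,0,0,0],[1,0,0,0,0,0,0]]]'
python3 - <<'E'
from h import *
to([.5913,-.2837,.135],84.7)
s=snap('wrist'); o=env.get_obs();R=np.array(o['ee_rot']);p=np.array(o['tcp_pos'])
T=lambda v:p+R@np.array(v)
print('pred hole top',proj(s,T([.0355,0,.033])),'stud top',proj(s,[.5946,-.2476,.0845]))
g=s['img'].astype(int)
for k in range(190,240,2): print(k,' '.join('%3d'%x for x in g[k,298:346:2].mean(1)), '|',' '.join('%2d'%(100*g[k,x,2]/(g[k,x,0]+1)) for x in range(298,346,4)))
E
```

```text
t: 16.33
tcp_pos: [0.5917, -0.2847, 0.1401]
ee_rot: [[0.094, 0.996, 0.001], [0.996, -0.094, -0.001], [-0.0, 0.001, -1.0]]
contact_force: [0.2, 0.2, -1.0]
finger_gap: 0.448
gripper_force: 30.0
t 16.33 tcp [ 0.5917 -0.2847  0.1401] yawx 84.59 tilt [ 0.0008 -0.0006] shares [ 0.0047 -0.0024  0.0255] turn -0.0006
pred hole top [321.06906163 217.89974516] stud top [319.37632394 203.35828343]
190 109 109 109 108 108 108 108 108 107 107 107 107 179 183 183 183 183 183 182 182 181 181 181 180 | 75 75 77 77 77 78 82 81 82 82 82 83
192 109 109 109 108 108 109 107 107 107 107 106 106 107 107 106 182 183 182 182 182 181 181 181 180 | 75 75 76 77 77 79 79 79 82 81 82 82
194 109 108 108 108 109 108 107 108 107 106 105 106 106 107 106 184 182 175 176 175 175 174 105 105 | 76 76 76 77 77 78 79 79 81 81 81 80
196 109 109 108 108 109 107 107 107 107 107 107 106 106 106 106 105 105 105 106 104 105 104 105 104 | 75 76 76 77 78 79 79 79 79 80 81 81
198 109 108 108 108 109 107 107 108 106 104 102 100 100 103 104 107 105 106 104 105 105 104 104 105 | 76 76 76 77 77 79 78 78 80 79 81 81
200 109 109 108 108 1
[... 2038 characters left out ...]
9 80 80 80
230 106 105 105 104 104 104 105 102 101 100 100 100 101 100 100 102 102 102 101 102 102 101 102 101 | 76 76 76 78 77 78 78 78 80 79 80 80
232 105 106 106 104 105 104 104 105 103 104 103 102 103 104 104 102 103 102 103 102 102 101 102 102 | 74 76 77 77 78 78 78 80 79 80 80 80
234 105 105 105 104 103 105 104 104 104 103 104 103 103 103 103 103 102 102 102 102 102 103 102 102 | 76 76 77 78 77 78 78 79 80 80 80 80
236 106 104 104 104 104 104 104 104 103 103 102 104 104 103 103 102 103 102 103 102 103 101 102 102 | 76 76 76 77 77 78 79 79 79 80 80 80
238 105 105 104 104 105 104 103 103 104 103 104 103 104 103 103 102 101 103 102 102 102 102 102 102 | 76 76 77 77 78 79 79 79 79 80 80 80
```

Stud top is seen through the hole at columns 310–328, lower edge at row 211, where predicted. Apply a small correction (x +1.2 mm, y −0.4 mm) and lower over the stud.

```bash

python3 -m crank '[[[1,0.006,-0.002,0.02,0,0,0],[1,0,0,0.02,0,0,0],[1,0,0,0,0,0,0],[1,0,0,0.02,0,0,0],[1,0,0,0.02,0,0,0],[1,0,0,0.02,0,0,0],[1,0,0,0.02,0,0,0],[1,0,0,0,0,0,0],[1,0,0,0,0,0,0]]]'
python3 -c "
from h import *
to([.5913,-.2837,.0722],84.7); print(env.get_obs()['contact_force'],env.get_obs()['torque'])"
```

```text
t: 17.13
tcp_pos: [0.5911, -0.2832, 0.1149]
ee_rot: [[0.095, 0.995, -0.0], [0.995, -0.095, 0.0], [0.0, -0.0, -1.0]]
contact_force: [-0.7, -0.3, -2.3]
finger_gap: 0.441
gripper_force: 30.0
t 17.13 tcp [ 0.5911 -0.2832  0.1149] yawx 84.56 tilt [-0.0004  0.0003] shares [-0.0026  0.0011  0.2137] turn -0.0008
[-0.74130661 -0.29191251 -2.2932221 ] [-0.09261309  0.08292417 -0.0080114 ]
```

```bash

python3 -m crank '[[[1,0,0,0.03,0,0,0],[1,0,0,0.03,0,0,0],[1,0,0,0.03,0,0,0],[1,0,0,0.03,0,0,0],[1,0,0,0.03,0,0,0],[1,0,0,0.03,0,0,0],[1,0,0,0,0,0,0],[1,0,0,0,0,0,0]]]'
python3 -m crank '[[[1,0,0,0.01,0,0,0],[1,0,0,0.01,0,0,0],[1,0,0,0.007,0,0,0],[1,0,0,0,0,0,0],[1,0,0,0,0,0,0]]]'
python3 -c "
from h import *
to([.5913,-.2837,.0722],84.7); print(env.get_obs()['contact_force'],env.get_obs()['torque'])
s=snap('wrist'); o=env.get_obs();R=np.array(o['ee_rot']);p=np.array(o['tcp_pos'])
T=lambda v:p+R@np.array(v)
print([proj(s,T([.0575,y,.033])).round(1) for y in(-.02,.02)])
g=s['img'].astype(int); print(g[150:185,300].mean(1).astype(int))"
```

```text
t: 17.8
tcp_pos: [0.5911, -0.2832, 0.0789]
ee_rot: [[0.095, 0.995, -0.0], [0.995, -0.095, 0.0], [0.0, -0.0, -1.0]]
contact_force: [0.2, 0.4, -1.4]
finger_gap: 0.448
gripper_force: 30.0
t: 18.22
tcp_pos: [0.5912, -0.2832, 0.0738]
ee_rot: [[0.095, 0.995, -0.0], [0.995, -0.095, 0.0], [0.0, -0.0, -1.0]]
contact_force: [0.2, -0.2, -1.3]
finger_gap: 0.446
gripper_force: 30.0
t 18.22 tcp [ 0.5912 -0.2832  0.0738] yawx 84.56 tilt [-0.  0.] shares [-0.0023  0.0008  0.0081] turn -0.0008
[ 0.16343439 -0.22179505 -1.33955409] [-0.11086145  0.10637854 -0.01345422]
[array([275.2, 168.9]), array([366.2, 168.8])]
[107 105 107 106 106 106 105 106 105 106 106 106 106 106 106 104  94 135
 177 177 176 177 177 176 177 176 177 176 176 177 176 175 176 175 175]
```

```bash

python3 -m crank '[[[1,0,0,0.005,0,0,0],[1,0,0,0,0,0,0]]]'
python3 -m crank '[[[1,0,0,0.003,0,0,0],[1,0,0,0,0,0,0]]]'
python3 -m crank '[[[1,0,0,0.003,0,0,0],[1,0,0,0,0,0,0]]]'
```

```text
t: 18.43
tcp_pos: [0.5912, -0.2832, 0.0727]
ee_rot: [[0.095, 0.995, -0.0], [0.995, -0.095, 0.0], [0.0, -0.0, -1.0]]
contact_force: [0.4, -0.3, -2.0]
finger_gap: 0.447
gripper_force: 30.0
t: 18.6
tcp_pos: [0.5912, -0.2833, 0.0723]
ee_rot: [[0.095, 0.995, 0.0], [0.995, -0.095, -0.0], [-0.0, 0.0, -1.0]]
contact_force: [-0.1, 0.3, -0.8]
finger_gap: 0.451
gripper_force: 30.0
t: 18.77
tcp_pos: [0.5913, -0.2834, 0.0722]
ee_rot: [[0.095, 0.995, 0.0], [0.995, -0.095, -0.0], [-0.0, 0.0, -1.0]]
contact_force: [-1.7, -0.5, 4.6]
finger_gap: 0.447
gripper_force: 30.0
```

Contact at the expected height (4.6 N). Release, then withdraw straight up.

```bash

python3 -m crank '[[[-0.5,0,0,0,0,0,0],[-0.5,0,0,0,0,0,0],[-0.5,0,0,0,0,0,0],[-0.5,0,0,0,0,0,0],[-0.5,0,0,0,0,0,0],[-0.5,0,0,0,0,0,0]]]'
python3 -m crank '[[[-0.5,0,0,-0.05,0,0,0],[-0.5,0,0,-0.1,0,0,0],[-0.5,0,0,-0.15,0,0,0],[-0.5,0,0,-0.15,0,0,0],[-0.5,-0.1,0,-0.1,0,0,0],[-0.5,-0.1,0,0,0,0,0],[-0.5,0,0,0,0,0,0]]]'
python3 - <<'E'
from h import *
to([.5913,-.2837,.2],84.7)
s=snap('wrist'); np.save('end.npy',s['img'])
d=np.array([np.cos(np.radians(84.7)),np.sin(np.radians(84.7)),0]);n=np.array([d[1],-d[0],0]);L=np.array([.5946,-.2476,0])
P=lambda a,b,z:proj(s,L+a*d+b*n+[0,0,z]).round(1)
print('pred: stud',P(0,0,.0845),'foot end',P(.022,-.02,.038),P(.022,.02,.038),'leg top',P(-.038,-.02,.088),P(-.038,.02,.088),P(-.033,.02,.088),'line ends',P(0,-.049,.012),P(0,.049,.012))
g=cv2.cvtColor(s['img'],cv2.COLOR_RGB2GRAY); e=cv2.createLineSegmentDetector(); ls=e.detect(g)[0][:,0]
u0,v0=P(-.01,0,.05)
for l in ls:
    if np.hypot(l[0]-l[2],l[1]-l[3])>22 and abs((l[0]+l[2])/2-u0)<75 and abs((l[1]+l[3])/2-v0)<95: print(l.round(1))
s=snap('side'); im=s['img']; print('side stud top/bottom',proj(s,[.5946,-.2476,.0845]),proj(s,[.5946,-.2476,.038]))
cv2.imwrite('pics/endside.png',im[:,:,::-1])
E
```

```text
t: 19.27
tcp_pos: [0.5912, -0.2832, 0.0715]
ee_rot: [[0.095, 0.995, -0.0], [0.995, -0.095, 0.0], [0.0, -0.0, -1.0]]
contact_force: [0.7, -0.1, -0.5]
finger_gap: 0.747
gripper_force: 0.0
t: 19.85
tcp_pos: [0.5871, -0.3261, 0.1838]
ee_rot: [[0.097, 0.995, 0.003], [0.995, -0.097, -0.003], [-0.003, 0.003, -1.0]]
contact_force: [-0.2, -0.9, -0.4]
finger_gap: 0.75
gripper_force: 0.0
t 19.85 tcp [ 0.5871 -0.3261  0.1838] yawx 84.42 tilt [ 0.0026 -0.0031] shares [ 0.2131  0.0007 -0.0815] turn -0.0016
pred: stud [319.8 119. ] foot end [290.9  86.8] [348.1  86.4] leg top [287.8 183.7] [352.6 183.3] [352.7 175.2] line ends [257.3 120.3] [382.  119.5]
[256.9 118.1 290.6 118. ]
[291.9 121.2 256.9 121.2]
[291.1 115.6 288.    0.6]
[371.1 356.8 387.5   0.5]
[250.1   0.6 263.2 251.8]
[327.9  48.1 327.9  78.1]
[327.3 181.9 327.4 206.9]
[366.1 208.2 364.9 164.4]
[361.4  31.9 363.3 103.1]
[356.9 185.6 358.5 229.4]
[324.5 109.5 346.8 107.4]
[311.9 174.6 289.4 175. ]
[301.4  84.4 300.4   4.3]
[316.3 210.6 317.9 238.2]
[326.9  86.1 299.4  86.2]
[333.8  85.6 334.3  10.6]
[351.9 182.4 329.4 182.3]
[292.3 164.4 291.5 123.1]
[310.6  78.1 310.5  48.1]
[389.5  56.9 389.3 100.6]
[347.2 105.6 349.7  29.3]
[386.  103.1 387.  135.6]
[311.8 208.1 311.7 185.6]
[337.1  18.1 336.   83.1]
[346.3 155.6 347.  123.1]
[333.1 209.4 332.9 185.6]
[349.4 174.4 314.4 174.4]
[315.6 165.9 344.4 164.9]
[297.3 209.4 296.7 184.4]
[294.4  84.4 294.4  59.4]
[304.4  44.4 304.4  81.9]
[338.1 225.6 338.1 185.6]
side stud top/bottom [365.01169353 198.21148141] [363.69044027 218.37898032]
```

The placed bracket matches prediction within about 1 px: foot end at row 86 (87 predicted), leg top at rows 174–182 (175–183), edges level, line at row 120. It sits flat and square on the line, and the gripper is clear.

```bash
python3 -c "
from h import *
print(env.sign_off())"
```

```text
the job is handed in; nothing more can be done
None
```

I handed the job in at about 20 s: the hammer-head bolt is caught crosswise at the scribed line and the bracket sits over its stud, flat and square with the leg towards the fixed stop. The final check was by measured edges only, since all 10 picture views were used, and I did not re-check the stud or the hex bolt after placing the bracket.

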